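# Close the sample jar and hold the carousel at its pointer

### The arm

A 6-joint arm with a two-finger parallel gripper is mounted at the origin on the work surface. World frame = base frame: x ahead of the robot, y to its left, z up, the work surface at z = 0. Lengths are in mm, angles in rad, forces in N, time in s.
With the tool pointing down it reaches from about 400 to 925 mm from the base axis. Payload 12.5 kg.
Tool frame: the origin (TCP) lies between the finger pads; the fingertips stand 11 mm ahead of it and the grasp point (between the pads) lies 8 mm behind it; y points along the fingers, x is the direction in which the jaws open and shut, and the axes are right-handed (so a half turn about y gives the same grasp; the last joint's range is limited). The gripper opens to 95 mm and grips with 3 to 60 N. Pads are 20 mm wide; open, the fingers measure 119 mm over their backs; the gripper's body (75 mm by 180 mm) begins 59 mm behind the grasp point.
Start: joints at [-1.227, 0.491, 1.559, -0, 1.092, -0.106], TCP at [271.765, -562.84, 225.661] pointing down, gripper open.
Joint ranges: [-3.1, 3.1], [-0.84, 2.19], [0.05, 2.79], [-1.13, 4.28], [0.06, 2.93], [-2.69, 2.69]. Speed limits (rad/s): [2.22, 2.22, 2.79, 3.14, 3.14, 3.14].

### API

Orientations are given as [roll, pitch, yaw] about the fixed x, y, z axes, in that order (R = Rz(yaw) Ry(pitch) Rx(roll)).
In Python, from cell import env gives the robot as it stands.
- The arm moves only by the tool jog_arm, never from a script. Its argument "series" is a list of rows, each an object of numbers: "dx", "dy", "dz": the shift along the world's x, y, z in m; "rx", "ry", "rz": the turn, a rotation vector about the world's x, y, z in degrees; "gripper": the opening, from 0 (shut) to 1 (fully open). A call has 1 to 12 rows; each row shifts and turns the commanded pose from where the row before left it; what a row does not reach is not made up. A row lasts 1/10 s, in which the tool goes at most 50 mm and 8.59 degrees, less where a joint would pass 70% of its speed; a pose out of reach is approached as far as the arm can. A call is refused whole if a number of a shift passes 0.05 or a number of a turn 8.59, either way. A call with a gripper value outside its range is refused whole. The fingers move at their own pace and stop on an object; the grip force is fixed at half the most. Time passes only in rows, so rows that do not move let the fingers close. It gives the time, the measured TCP pose, the force and the opening at its end, in the units of the state.
- env.state(): the state, without advancing time (a new reading comes with each control period).
- env.read_camera(name): name is "side" or "top" or "wrist"; returns the picture (384x512x3 uint8, red, green, blue); there is no depth.
- env.camera_info(name): a dict with "camera_matrix" (3x3 intrinsics, pixels), "k1" (the pictures are not rectified: a ray, as slopes to the right and down, at radius r is drawn at 1 + k1 r^2 times it, then the intrinsics apply), "R" (3x3) and "t" (3): a world point X has camera coordinates R X + t; the wrist camera has in their place "mount" (4x4, takes a point from camera to tool coordinates, whose origin is the TCP and whose axes are the tool frame's). Camera axes: x right, y down, z forward; pixel columns grow to the right and rows downward; lengths in mm; the calibration is good to about 2 mm. A picture is of the moment at which its call begins: read the wrist's pose just before it. camera_info takes no time and is no camera call.
- env.job_done(): hands the job in, once; it reports no verdict.
The state is a dict: "t": time; "joints": joint angles; "qvel": joint speeds; "tau": joint torques, N m; "eef_pos": TCP position; "tcp_rot": TCP orientation; "ft_force": force on the tool from outside, world axes, zero at the start; "moment": the same for the moment, N m; "opening": opening from 0.0 (shut) to 1.0 (fully open).
Only numpy, scipy, OpenCV 4.12 (cv2) and the standard library are available. Lean on these libraries where they do the work, as an engineer would, in place of code of your own. Each camera call takes 0.05 s, during which the arm holds its last target.

### The job

On the carousel of argan kernel samples one jar stands open: first close it with the one of the three loose wooden lids that fits it, well down on the rim. Then take the carousel by the wooden disc handle on its middle post and turn it until this jar stands at the brass pointer of the foot, and finish holding the handle firmly there, so that the carousel cannot turn while I tie on the jar's seal. Leave the other lids and everything else on the bench where they are and keep all jars standing in their seats.

Things in the scene. Friction and masses are not known exactly. Their poses are not given: they have to be found in the camera images.
- sample_jar_mouth (a point): centre of the mouth (level of the rim) of the open jar on the carousel, a straight glass jar with no lid, 66 mm outside diameter, 95 mm tall, mouth 59 mm across inside (wall 3.5 mm), half filled with kernels; it stands loose, with about 3 mm of play, in one of the carousel's four seats, 105 mm from the middle post. Its z axis points up; the rim is 139 mm above the bench.
- lid_mid_center (a point): centre of the loose turned wooden lid that fits the open jar, half-way up on its axis, 24 mm above its underside (z axis up). From below: a plug 53 mm across and 10 mm high (its lower edge bevelled), a disc 70 mm across and 10 mm thick, a round knob 22 mm across and 28 mm high; 48 mm high in all, about 60 g. It lies knob up on its plug. Seated on the jar this point is 14 mm above the rim.
- lid_small_center (a point): centre, 24 mm above the underside, of a lid of the same make but too small: disc 50 mm, plug 35 mm across, same heights and knob; it belongs to the small empty jar. Leave it.
- lid_large_center (a point): centre, 24 mm above the underside, of a lid of the same make but too large: disc 90 mm, plug 71 mm across, same heights and knob; it belongs to the big empty jar. Leave it.
- carousel_handle: the carousel's handle, an upright round wooden disc 60 mm across and 20 mm thick (its flat faces look along its level y axis, z up) on top of the middle post (16 mm thick); origin at its centre, on the carousel's vertical turning axis, 188 mm above the bench; top at 218 mm. It is fixed to the tray; its x axis runs over two opposite seats, its y axis over the other two.
- tray_top (a point): centre of the top of the carousel's round tray (320 mm across, top 44 mm above the bench), which carries four seats a quarter turn apart, each a wooden collar 18 mm high and 82 mm across. The tray turns freely, without end, on a bearing with slight friction (about 0.05 N m) and stays where it is left.
- carousel_base: the carousel's fixed round foot, 210 mm across, under the tray; origin at its centre on the bench, on the turning axis. Its x axis points along the flat brass pointer that comes out under the tray and ends in an upright tab with an arrowhead 186 mm from the axis, 45 mm high.
- carousel_front (a point): the place at the pointer: point on the tray's top, 105 mm from the turning axis towards the pointer, over which the axis of the jar must stand
- closed_jar1: closed jar on the carousel, 66 mm across, 95 mm to the rim, wooden lid with knob, 133 mm high in all; origin under its centre, z up. The three closed jars stand in the other three seats, in any order.
- closed_jar2: closed jar on the carousel, 66 mm across, narrow neck with cork, 110 mm high; origin under its centre, z up
- closed_jar3: closed jar on the carousel, 66 mm across, flat steel lid, 86 mm high; origin under its centre, z up
- big_jar: empty glass jar without a lid at the side of the bench, 84 mm across, 135 mm high; origin under its centre. Leave it.
- small_jar: empty glass jar without a lid at the back of the bench, 48 mm across, 75 mm high; origin under its centre. Leave it.
- stone: cracking stone, 68 mm thick, 92 mm high, standing on the bench; origin under its centre. Leave it.
- scoop: wooden scoop, 160 mm long, 28 mm high, lying on the bench; its x axis points from the handle to the mouth, origin where handle and blade meet. Leave it.
- tea_glass: small green tea glass, 62 mm across, 85 mm high; origin under its centre. Leave it.
- brush: hand brush lying on the bench near the robot, along its x axis. Leave it.

How it is judged:
By the outcome, as a careful person would: the job done as asked, in the order asked, and still so for the second after the job is handed in, while the arm keeps its last pose, push and grip.
It also fails if it takes over 58 s, if anything falls off the work surface, if the arm or the gripper's body presses on something with over 40 N, if the wrist force passes 120 N, or if a joint passes its speed limit or range.

## Working session

There is one attempt and no reset: what is moved stays moved. The work goes in short steps, Python scripts to look and compute and a tool call to move; the robot and the scene stay as the last step left them, time stands still between calls to the robot, and variables do not carry over. Pictures are saved under pics/ and viewed, and the job is handed in when it is done.

Besides the shell and the picture viewer there is one more tool, called after "Call:" by a JSON object that holds its "op" and its "data", one argument or row to a line. jog_arm: Moves the arm, as the interface text tells. Its arguments: {"type":"object","properties":{"series":{"type":"array"}},"required":["series"]}

```bash
ls; mkdir -p pics
python3 - <<'E'
from cell import env
import cv2
s=env.state();print(s)
for n in("side","top","wrist"):
    c=env.camera_info(n);print(n,c)
    cv2.imwrite(f"pics/{n}0.png",cv2.cvtColor(env.read_camera(n),cv2.COLOR_RGB2BGR))
E
```

```text
pics
{'t': 0.0, 'joints': array([-1.22659603e+00,  4.91594203e-01,  1.55945929e+00,  1.31262220e-05,
        1.09168508e+00, -1.05570091e-01]), 'qvel': array([ 0.00138211, -0.00163684,  0.00091032,  0.00015669,  0.00016283,
        0.00034173]), 'tau': array([-7.59829782e-04, -6.12646222e+01, -2.58174384e+01,  6.92796987e-02,
        4.82655130e-02, -1.15825665e-04]), 'eef_pos': array([ 271.68574148, -562.6034153 ,  225.03682864]), 'tcp_rot': array([-1.57066400e+00,  1.13830723e-03, -1.12103192e+00]), 'ft_force': array([-0.59536525,  0.04867806, -0.04536706]), 'moment': array([ 0.04870826, -0.04523227, -0.00403389]), 'opening': 1.0004036980461843}
side {'camera_matrix': array([[354.4629816 ,   0.        , 250.98228027],
       [  0.        , 354.4629816 , 187.94232506],
       [  0.        ,   0.        ,   1.        ]]), 'k1': 0.017514350112837352, 'R': array([[-0.97999241, -0.1989848 ,  0.00446478],
       [-0.14784783,  0.7127604 , -0.68564833],
       [ 0.13325128, -0.67259026, -0.72791925]]), 't': array([516.93387745, 169.52259504, 972.01769052])}
top {'camera_matrix': array([[3
[... 243 characters left out ...]
8017, -0.09962992, -0.2026003 ],
       [ 0.20192135,  0.01695842, -0.97925491]]), 't': array([ -51.54464003,  563.61052562, 1135.56305621])}
wrist {'camera_matrix': array([[271.23042361,   0.        , 257.99314548],
       [  0.        , 271.23042361, 193.00009208],
       [  0.        ,   0.        ,   1.        ]]), 'k1': -0.009116382307138892, 'mount': array([[ 9.99999935e-01,  3.02808752e-04, -1.94392947e-04,
         2.26884954e-01],
       [ 2.61128636e-04, -2.38992074e-01,  9.71021483e-01,
        -1.58633755e+02],
       [ 2.47575430e-04, -9.71021471e-01, -2.38992138e-01,
         6.72713803e+01],
       [ 0.00000000e+00,  0.00000000e+00,  0.00000000e+00,
         1.00000000e+00]])}
```

View pics/top0.png

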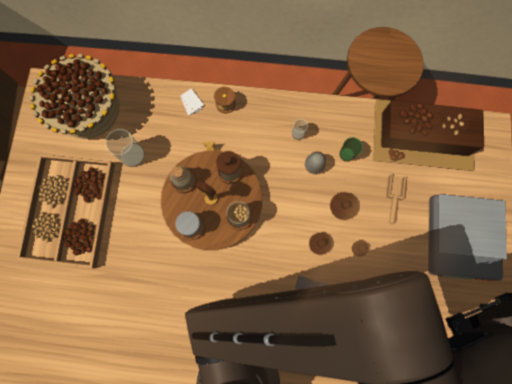

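View pics/side0.png

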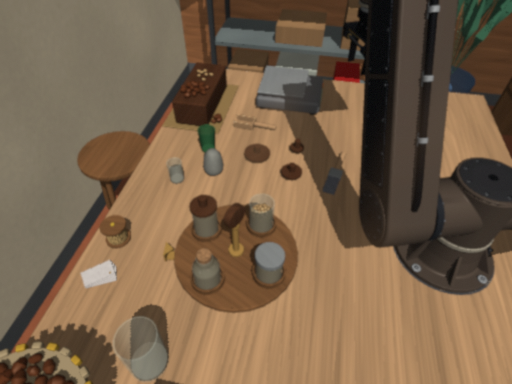

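View pics/wrist0.png

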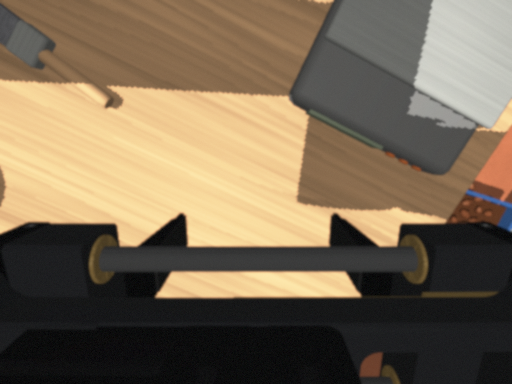

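The top view shows the loose lids at about (344,205) large, (320,243) mid and (360,247) small. The open jar is at (239,213), the carousel axis near (211,200), and the pointer at (210,146), on the side away from the robot. I'll enlarge these areas to measure them.

```bash
cat > h.py <<'E'
import numpy as np, cv2
from cell import env
from scipy.spatial.transform import Rotation as Rn
def ray(name,uv,T=None):
    c=env.camera_info(name);K=c["camera_matrix"];k=c["k1"]
    x=cv2.undistortPoints(np.array([[uv]],float),K,np.array([k,0,0,0,0.]))[0,0]
    d=np.array([x[0],x[1],1.])
    if name=="wrist":
        Rt,p=T; M=c["mount"]; return Rt@M[:3,3]+p, Rt@M[:3,:3]@d
    return -c["R"].T@c["t"], c["R"].T@d
def onz(name,uv,z,T=None):
    o,d=ray(name,uv,T); return o+d*(z-o[2])/d[2]
def two(a,b):
    (o1,d1),(o2,d2)=a,b
    A=np.stack([d1,-d2],1);s=np.linalg.lstsq(A,o2-o1,rcond=None)[0]
    p,q=o1+s[0]*d1,o2+s[1]*d2
    return (p+q)/2,np.linalg.norm(p-q)
def proj(name,X,T=None):
    c=env.camera_info(name)
    if name=="wrist":
        Rt,p=T;M=c["mount"];R=(Rt@M[:3,:3]).T;t=-R@(Rt@M[:3,3]+p)
    else:R,t=c["R"],c["t"]
    return cv2.projectPoints(np.array([X],float),cv2.Rodrigues(R)[0],np.array(t,float),c["camera_matrix"],np.array([c["k1"],0,0,0,0.]))[0][0,0]
def pose(): 
    s=env.state();return Rn.from_euler("xyz",s["tcp_rot"]).as_matrix(),s["eef_pos"]
def snap(name,fn):
    T=pose();im=cv2.cvtColor(env.read_camera(name),cv2.COLOR_RGB2BGR);cv2.imwrite(f"pics/{fn}.png",im);return im,T
def crop(fn,x0,y0,w,h,f,out):
    im=cv2.imread(f"pics/{fn}.png")[y0:y0+h,x0:x0+w];cv2.imwrite(f"pics/{out}.png",cv2.resize(im,None,fx=f,fy=f,interpolation=cv2.INTER_CUBIC))
E
python3 -c "
from h import *
crop('top0',155,135,120,120,5,'top0a')
crop('top0',290,180,100,80,6,'top0b')
crop('side0',150,130,160,180,3.3,'side0a')"
```

```text
(no output)
```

View pics/top0a.png

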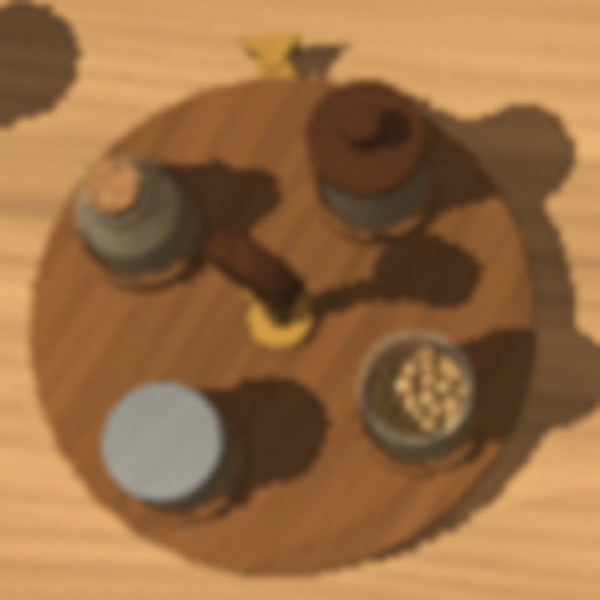

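View pics/top0b.png

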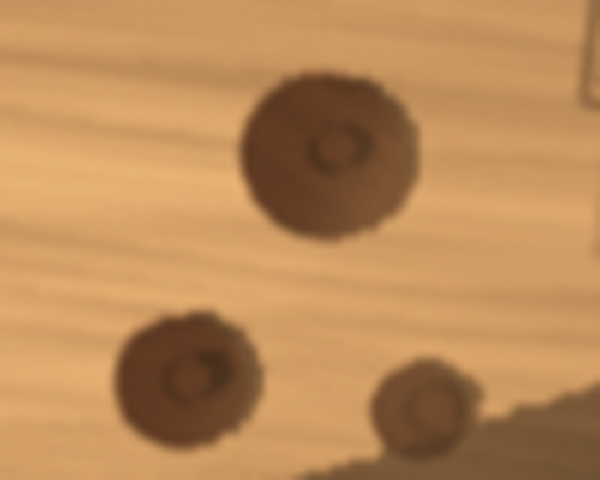

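View pics/side0a.png

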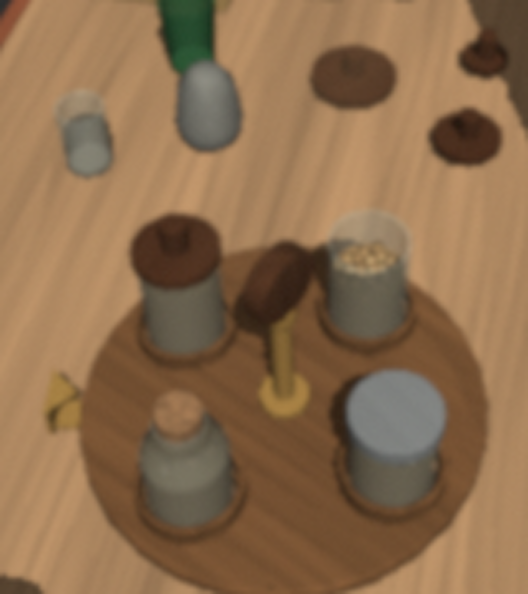

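```bash
cat > m.py <<'E'
from h import *
from scipy.optimize import least_squares
T=lambda u,v:(155+(u+.5)/5-.5,135+(v+.5)/5-.5)
S=lambda u,v:(150+(u+.5)/3.3-.5,130+(v+.5)/3.3-.5)
B=lambda u,v:(290+(u+.5)/6-.5,180+(v+.5)/6-.5)
def circ(P,r=None):
    if r: f=lambda p:np.hypot(*(P-p[:2]).T)-r; x0=P.mean(0)
    else: f=lambda p:np.hypot(*(P-p[:2]).T)-p[2]; x0=np.r_[P.mean(0),50]
    q=least_squares(f,x0,loss="soft_l1");return q.x,np.sqrt(np.mean(q.fun**2))
tr=[(283,78),(200,96),(100,175),(50,245),(30,330),(45,420),(90,500),(160,550),(230,572),(283,577),(535,330),(520,245),(370,560)]
P=np.array([onz("top",T(*p),44)[:2] for p in tr]);print("tray top",circ(P,160),circ(P))
tr=[(81,420),(90,370),(110,325),(140,288),(487,420),(470,345),(100,480),(140,535),(200,575),(270,592),(380,570),(430,530),(470,480)]
P=np.array([onz("side",S(*p),44)[:2] for p in tr]);print("tray side",circ(P,160),circ(P))
# mouth rim
m=[(360,386),(474,386),(417,330),(375,347),(458,347)]
P=np.array([onz("top",T(*p),139)[:2] for p in m]);print("mouth top",circ(P,33))
m=[(329,237),(409,237),(369,212),(340,219),(398,219)]
P=np.array([onz("side",S(*p),139)[:2] for p in m]);print("mouth side",circ(P,33))
print("handle top",onz("top",T(237,255),188),"side",onz("side",S(279,284),188), two(ray("top",T(237,255)),ray("side",S(279,284))))
print("ptr",onz("top",T(270,40),45),onz("side",S(60,380),45))
for n,(a,b,c) in dict(large=(337,146,330),mid=(190,379,188),small=(432,407,425)).items(): print(n,onz("top",B(a,b),48))
print("mid side knob",onz("side",S(466,117),48),"large",onz("side",S(353,55),48),"small",onz("side",S(486,37),48))
def disc(view,F,pts,r): 
    P=np.array([onz(view,F(*p),18)[:2] for p in pts]);return circ(P)
print("mid disc",disc("top",B,[(114,380),(130,335),(160,315),(200,313),(262,380),(180,448),(130,425),(225,435)],35))
print("large disc",disc("top",B,[(241,155),(330,240),(419,155),(330,70),(265,95)],45))
print("small",disc("top",B,[(371,407),(425,357),(418,460),(385,440),(385,370)],25))
E
python3 m.py
```

```text
tray top (array([539.64265094, 138.57300461]), np.float64(3.0637389781358633)) (array([538.83160651, 140.41575984, 157.60321051]), np.float64(1.9591205388209088))
tray side (array([539.51565748, 136.12052279]), np.float64(2.673901938238851)) (array([539.39893745, 138.08694447, 158.35739777]), np.float64(2.5740560280826346))
mouth top (array([492.73967541,  47.06826563]), np.float64(0.3711348398759979))
mouth side (array([489.89394455,  52.26230403]), np.float64(1.0775637754081269))
handle top [548.20876439 151.06824412 188.        ] side [538.30892153 143.71516733 188.        ] (array([541.42598699, 149.54779926, 196.52574088]), np.float64(9.678545517379684))
ptr [721.92345945 171.09631014  45.        ] [716.06316248 162.02613761  45.        ]
large [ 565.84127144 -278.62888624   48.        ]
mid [ 438.10728751 -210.58597713   48.        ]
small [ 436.12706097 -334.38038262   48.        ]
mid side knob [ 438.97455731 -202.90170253   48.        ] large [ 563.46059555 -271.58865185   48.        ] small [ 433.6578078  -328.07835883   48.        ]
mid disc (array([ 440.3717122 , -212.43527043,   36.14548401]), np.float64(1.7535481477912374))
large disc (array([ 566.99818688, -282.05330114,   46.67719721]), np.float64(0.7595153170258074))
small (array([ 438.02040481, -337.51359982,   26.81277381]), np.float64(0.3383347812000349))
```

Call:
{"op": "jog_arm", "data": {
  "series": [
    {"dx": 0.017,"dy": 0.036,"rz": 3.55},
    {"dx": 0.017,"dy": 0.036,"rz": 3.55},
    {"dx": 0.017,"dy": 0.036,"rz": 3.55},
    {"dx": 0.017,"dy": 0.036,"rz": 3.55},
    {"dx": 0.017,"dy": 0.036,"rz": 3.55},
    {"dx": 0.017,"dy": 0.036,"rz": 3.55},
    {"dx": 0.017,"dy": 0.036,"rz": 3.55},
    {"dx": 0.017,"dy": 0.036,"rz": 3.55},
    {"dx": 0.017,"dy": 0.036,"rz": 3.55},
    {"dx": 0.014,"dy": 0.032,"rz": 3.65},
    {"dz": -0.02,"gripper": 0.6},
    {"dz": -0.02,"gripper": 0.6}
  ]
}}

```text
$.series[0]: bad value
```

Run:
```python
from h import *
im,T=snap("wrist","w1");print(T)
im,_=snap("top","top1");im,_=snap("side","side1")
```

```text
(array([[ 4.34803477e-01, -3.12798926e-04,  9.00525313e-01],
       [-9.00525006e-01,  7.44034623e-04,  4.34803588e-01],
       [-8.06028107e-04, -9.99999674e-01,  4.18255867e-05]]), array([ 271.6909874 , -562.67514532,  225.21161515]))
```

View pics/w1.png

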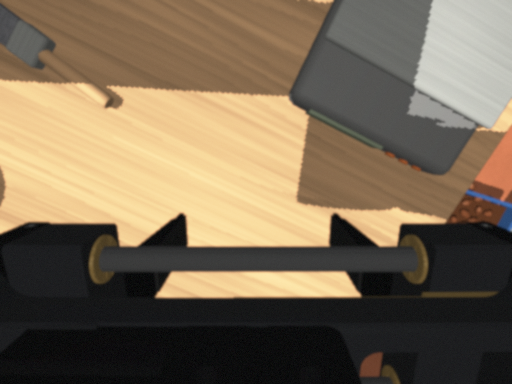

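View pics/top1.png

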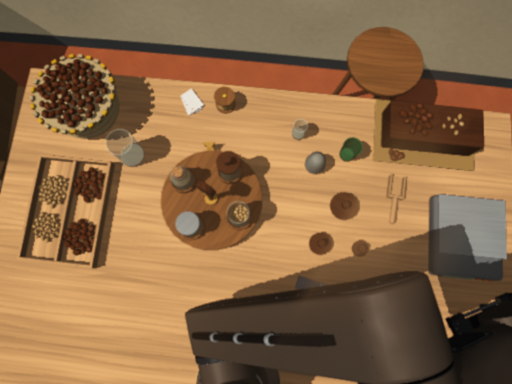

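The call was refused, so the arm hasn't moved and the pictures are the same as before. The rows probably need every key.

Call:
{"op": "jog_arm", "data": {
  "series": [
    {"dx": 0.017,"dy": 0.036,"dz": 0,"rx": 0,"ry": 0,"rz": 3.55,"gripper": 1},
    {"dx": 0.017,"dy": 0.036,"dz": 0,"rx": 0,"ry": 0,"rz": 3.55,"gripper": 1},
    {"dx": 0.017,"dy": 0.036,"dz": 0,"rx": 0,"ry": 0,"rz": 3.55,"gripper": 1},
    {"dx": 0.017,"dy": 0.036,"dz": 0,"rx": 0,"ry": 0,"rz": 3.55,"gripper": 1},
    {"dx": 0.017,"dy": 0.036,"dz": 0,"rx": 0,"ry": 0,"rz": 3.55,"gripper": 1},
    {"dx": 0.017,"dy": 0.036,"dz": 0,"rx": 0,"ry": 0,"rz": 3.55,"gripper": 1},
    {"dx": 0.017,"dy": 0.036,"dz": 0,"rx": 0,"ry": 0,"rz": 3.55,"gripper": 1},
    {"dx": 0.017,"dy": 0.036,"dz": 0,"rx": 0,"ry": 0,"rz": 3.55,"gripper": 1},
    {"dx": 0.017,"dy": 0.036,"dz": 0,"rx": 0,"ry": 0,"rz": 3.55,"gripper": 1},
    {"dx": 0.014,"dy": 0.032,"dz": 0,"rx": 0,"ry": 0,"rz": 3.65,"gripper": 1},
    {"dx": 0,"dy": 0,"dz": -0.02,"rx": 0,"ry": 0,"rz": 0,"gripper": 0.7},
    {"dx": 0,"dy": 0,"dz": -0.02,"rx": 0,"ry": 0,"rz": 0,"gripper": 0.7}
  ]
}}

```text
t: 1.5
eef_pos: [439.4, -205.9, 185.7]
tcp_rot: [-1.571, -0.002, -0.497]
ft_force: [1.3, -0.4, 0.1]
opening: 0.885
```

Run:
```python
from h import *
im,T=snap("wrist","w2");print(T)
s=env.state();print(s["tcp_rot"],s["joints"],s["opening"],s["t"])
im,_=snap("top","top2")
```

```text
(array([[ 8.78901209e-01,  1.58443708e-03,  4.77001210e-01],
       [-4.77000089e-01, -1.04724775e-03,  8.78902622e-01],
       [ 1.89210435e-03, -9.99998196e-01, -1.64650688e-04]]), array([ 439.40556641, -205.86607002,  185.68310627]))
[-1.57064043  0.00286555 -0.49827383] [-5.75455688e-01  3.49343401e-01  1.94539571e+00 -8.72260762e-05
  8.49722587e-01 -7.71239515e-02] 0.8438195161364449 1.55
```

View pics/w2.png

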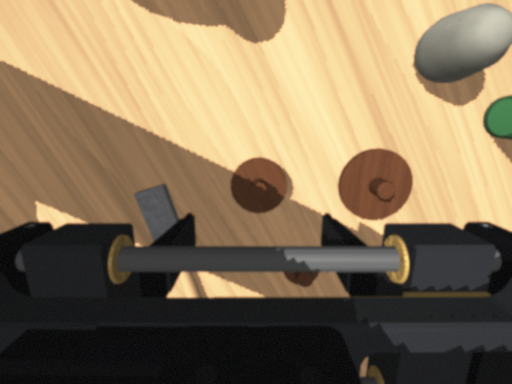

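View pics/top2.png

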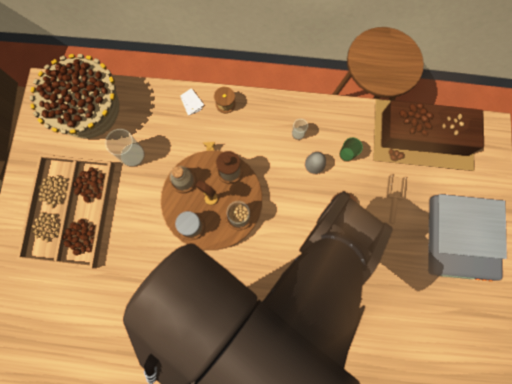

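The wrist view has the mid lid at (259,185), the large one at (375,184), and the small one mostly hidden near (303,278).

Run:
```python
from h import *
crop('w2',210,140,210,100,3.8,'w2a')
T=(Rn.from_euler("xyz",env.state()["tcp_rot"]).as_matrix(),env.state()["eef_pos"])
for uv in [(259,185)]: print("mid disc z20",onz("wrist",uv,20,T))
print("L",onz("wrist",(375.5,184),20,T))
for uv in [(231,185),(288,185),(259,157.5),(259,213)]:print(onz("wrist",uv,17,T))
```

```text
mid disc z20 [ 437.99348509 -208.56454781   20.        ]
L [ 563.0091471  -275.11186443   20.        ]
[ 407.47913067 -192.70396187   17.        ]
[ 468.95518673 -226.13337581   17.        ]
[ 453.77313428 -179.53434393   17.        ]
[ 420.47223273 -240.80641289   17.        ]
```

View pics/w2a.png

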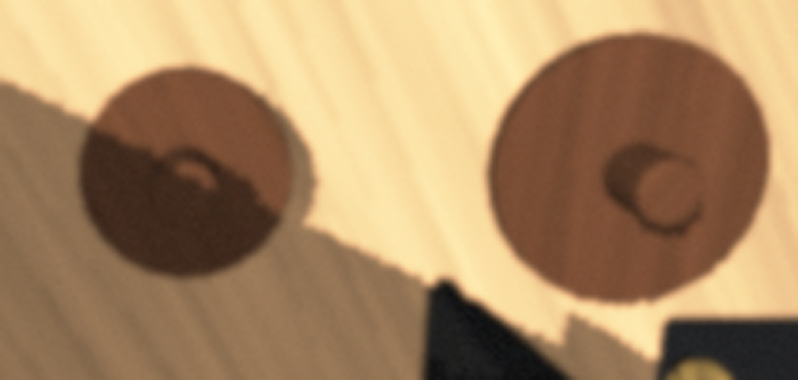

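The mid lid measures (438,-209) and 70 mm across, as it should. I'll descend to TCP z≈34 and grip the knob.

Call:
{"op": "jog_arm", "data": {
  "series": [
    {"dx": -0.001,"dy": -0.003,"dz": -0.03,"rx": 0,"ry": 0,"rz": 0,"gripper": 0.5},
    {"dx": 0,"dy": 0,"dz": -0.04,"rx": 0,"ry": 0,"rz": 0,"gripper": 0.5},
    {"dx": 0,"dy": 0,"dz": -0.04,"rx": 0,"ry": 0,"rz": 0,"gripper": 0.5},
    {"dx": 0,"dy": 0,"dz": -0.025,"rx": 0,"ry": 0,"rz": 0,"gripper": 0.5},
    {"dx": 0,"dy": 0,"dz": -0.016,"rx": 0,"ry": 0,"rz": 0,"gripper": 0.5},
    {"dx": 0,"dy": 0,"dz": 0,"rx": 0,"ry": 0,"rz": 0,"gripper": 0.5},
    {"dx": 0,"dy": 0,"dz": 0,"rx": 0,"ry": 0,"rz": 0,"gripper": 0},
    {"dx": 0,"dy": 0,"dz": 0,"rx": 0,"ry": 0,"rz": 0,"gripper": 0},
    {"dx": 0,"dy": 0,"dz": 0,"rx": 0,"ry": 0,"rz": 0,"gripper": 0},
    {"dx": 0,"dy": 0,"dz": 0,"rx": 0,"ry": 0,"rz": 0,"gripper": 0},
    {"dx": 0,"dy": 0,"dz": 0,"rx": 0,"ry": 0,"rz": 0,"gripper": 0},
    {"dx": 0,"dy": 0,"dz": 0,"rx": 0,"ry": 0,"rz": 0,"gripper": 0}
  ]
}}

```text
t: 2.8
eef_pos: [438.1, -210.0, 35.4]
tcp_rot: [-1.571, -0.001, -0.5]
ft_force: [-0.8, 0.4, 7.8]
opening: 0.226
```

The knob is gripped, with an opening of 21.5 mm. Next I'll lift, then move to a stand-off short of the jar for a wrist view.

Call:
{"op": "jog_arm", "data": {
  "series": [
    {"dx": 0,"dy": 0,"dz": 0.02,"rx": 0,"ry": 0,"rz": 0,"gripper": 0},
    {"dx": 0,"dy": 0,"dz": 0.04,"rx": 0,"ry": 0,"rz": 0,"gripper": 0},
    {"dx": 0,"dy": 0,"dz": 0.045,"rx": 0,"ry": 0,"rz": 0,"gripper": 0},
    {"dx": 0,"dy": 0,"dz": 0.045,"rx": 0,"ry": 0,"rz": 0,"gripper": 0},
    {"dx": 0,"dy": 0.02,"dz": 0.035,"rx": 0,"ry": 0,"rz": 0,"gripper": 0},
    {"dx": 0,"dy": 0.035,"dz": 0.01,"rx": 0,"ry": 0,"rz": 0,"gripper": 0},
    {"dx": 0,"dy": 0.035,"dz": 0,"rx": 0,"ry": 0,"rz": 0,"gripper": 0},
    {"dx": 0,"dy": 0.035,"dz": 0,"rx": 0,"ry": 0,"rz": 0,"gripper": 0},
    {"dx": 0,"dy": 0.025,"dz": 0,"rx": 0,"ry": 0,"rz": 0,"gripper": 0},
    {"dx": 0,"dy": 0.013,"dz": 0,"rx": 0,"ry": 0,"rz": 0,"gripper": 0},
    {"dx": 0,"dy": 0,"dz": 0,"rx": 0,"ry": 0,"rz": 0,"gripper": 0}
  ]
}}

```text
t: 3.9
eef_pos: [437.7, -45.9, 229.9]
tcp_rot: [-1.571, -0.0, -0.498]
ft_force: [0.3, -0.2, -0.3]
opening: 0.225
```

Run:
```python
from h import *
im,T=snap("wrist","w3");print(T)
s=env.state();print(s["tcp_rot"],s["opening"],s["t"])
np.savez("w3.npz",R=T[0],p=T[1])
im,_=snap("side","side3")
```

```text
(array([[ 8.78694471e-01,  3.15547662e-04,  4.77384464e-01],
       [-4.77384458e-01, -9.95582190e-05,  8.78694526e-01],
       [ 3.24797551e-04, -9.99999945e-01,  6.31562932e-05]]), array([437.6828145 , -45.92498413, 229.86077535]))
[-1.57091207e+00 -4.54537832e-04 -4.98263229e-01] 0.2241623879445754 3.95
```

View pics/w3.png

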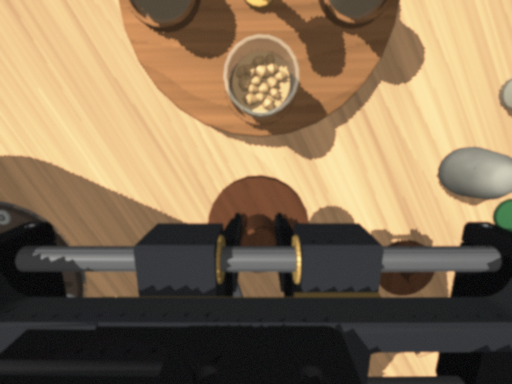

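View pics/side3.png

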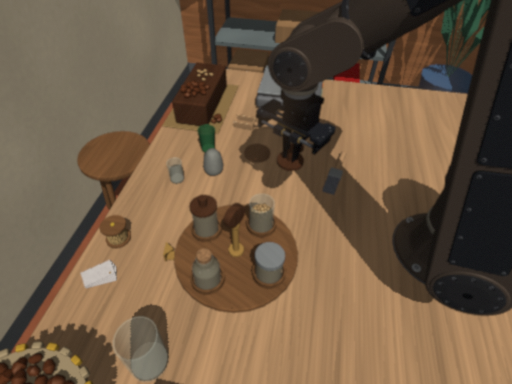

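The lid is held level, seen in the wrist view at (259,225), and the jar's rim is at about (261,73). I'll zoom in on both.

Run:
```python
from h import *
crop('w3',190,0,140,140,4.2,'w3a')
crop('w3',190,160,140,100,5,'w3b')
```

```text
(no output)
```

View pics/w3a.png

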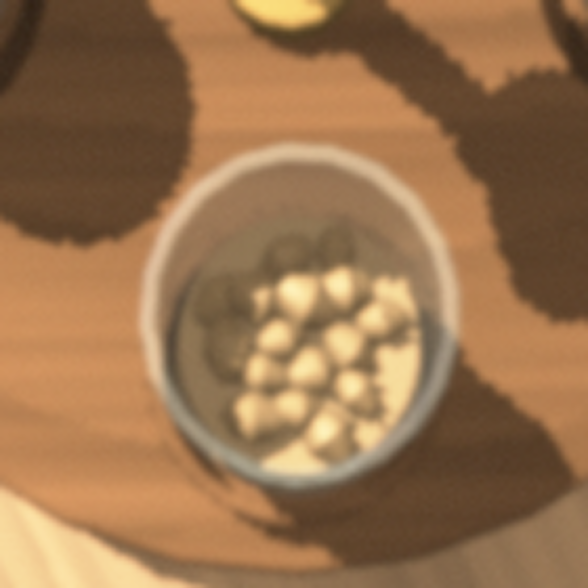

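View pics/w3b.png

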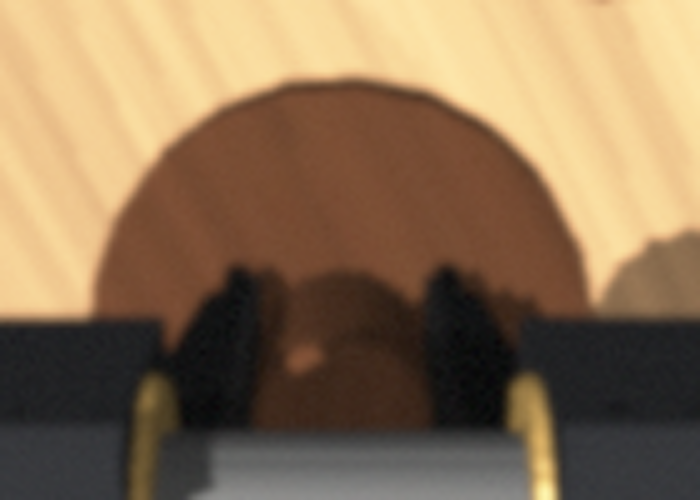

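Run:
```python
from h import *
from scipy.optimize import least_squares
d=np.load("w3.npz");T=(d["R"],d["p"])
def circ(P,r): 
    q=least_squares(lambda p:np.hypot(*(P-p[:2]).T)-p[2],np.r_[P.mean(0),r]);return q.x,np.abs(q.fun).max()
a=[(141,310),(459,305),(300,144),(190,195),(415,190),(295,490),(230,468),(370,470),(170,390),(435,395)]
P=np.array([onz("wrist",(190+(u+.5)/4.2-.5,(v+.5)/4.2-.5),139,T)[:2] for u,v in a]);print("rim",circ(P,33));m=circ(P,33)[0]
b=[(95,300),(120,215),(165,155),(230,105),(300,82),(345,79),(430,97),(500,140),(555,205),(585,285)]
P=np.array([onz("wrist",(190+(u+.5)/5-.5,160+(v+.5)/5-.5),214,T)[:2] for u,v in b]);print("lid",circ(P,35));l=circ(P,35)[0]
print("tcp",T[1],"lid-tcp",l[:2]-T[1][:2],"rim-lid",m[:2]-l[:2],"rim-tcp",m[:2]-T[1][:2])
```

```text
rim (array([492.9215473 ,  48.37873989,  32.34697568]), np.float64(1.825045299433583))
lid (array([438.99802657, -43.90304629,  33.30018874]), np.float64(0.37054295858808217))
tcp [437.6828145  -45.92498413 229.86077535] lid-tcp [1.31521207 2.02193784] rim-lid [53.92352073 92.28178618] rim-tcp [55.2387328  94.30372402]
```

Call:
{"op": "jog_arm", "data": {
  "series": [
    {"dx": 0.018,"dy": 0.031,"dz": 0,"rx": 0,"ry": 0,"rz": 0,"gripper": 0},
    {"dx": 0.018,"dy": 0.031,"dz": 0,"rx": 0,"ry": 0,"rz": 0,"gripper": 0},
    {"dx": 0.018,"dy": 0.031,"dz": 0,"rx": 0,"ry": 0,"rz": 0,"gripper": 0},
    {"dx": 0,"dy": 0,"dz": -0.02,"rx": 0,"ry": 0,"rz": 0,"gripper": 0},
    {"dx": 0,"dy": 0,"dz": -0.02,"rx": 0,"ry": 0,"rz": 0,"gripper": 0},
    {"dx": 0,"dy": 0,"dz": -0.013,"rx": 0,"ry": 0,"rz": 0,"gripper": 0},
    {"dx": 0,"dy": 0,"dz": 0,"rx": 0,"ry": 0,"rz": 0,"gripper": 0},
    {"dx": 0,"dy": 0,"dz": 0,"rx": 0,"ry": 0,"rz": 0,"gripper": 0}
  ]
}}

```text
t: 4.8
eef_pos: [492.1, 45.3, 176.8]
tcp_rot: [-1.571, 0.0, -0.501]
ft_force: [-0.5, -0.4, -0.1]
opening: 0.223
```

Run:
```python
from h import *
im,_=snap("side","side4");im,_=snap("top","top4")
crop('side4',180,140,140,130,4,'side4a');crop('top4',160,130,130,130,4,'top4a')
s=env.state();print(s["eef_pos"],s["ft_force"])
```

```text
[492.26631358  45.55605666 177.35016123] [ 0.37915473  0.18825283 -0.70795676]
```

View pics/side4a.png

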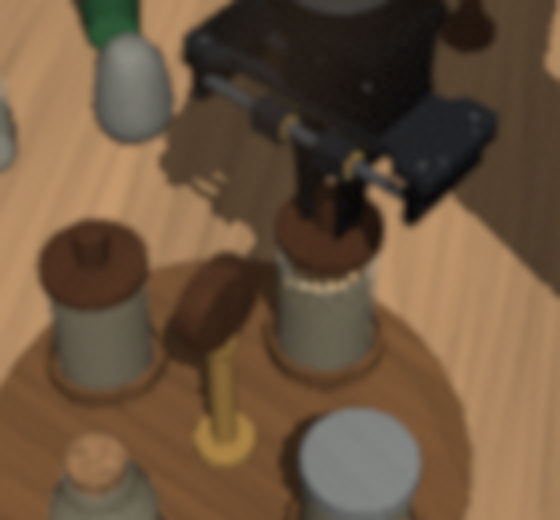

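View pics/top4a.png

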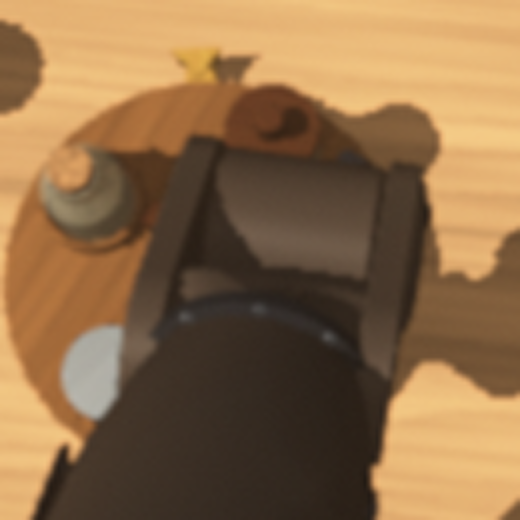

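In the side view the lid at (328,240) in the crop is centred over the jar body at (326,320). I'll descend gently.

Call:
{"op": "jog_arm", "data": {
  "series": [
    {"dx": 0,"dy": 0.001,"dz": -0.003,"rx": 0,"ry": 0,"rz": 0,"gripper": 0},
    {"dx": 0,"dy": 0,"dz": -0.003,"rx": 0,"ry": 0,"rz": 0,"gripper": 0},
    {"dx": 0,"dy": 0,"dz": 0,"rx": 0,"ry": 0,"rz": 0,"gripper": 0}
  ]
}}

```text
t: 5.2
eef_pos: [491.6, 47.2, 170.5]
tcp_rot: [-1.571, 0.0, -0.5]
ft_force: [0.3, 0.2, -1.1]
opening: 0.222
```

Call:
{"op": "jog_arm", "data": {
  "series": [
    {"dx": 0,"dy": 0,"dz": -0.003,"rx": 0,"ry": 0,"rz": 0,"gripper": 0},
    {"dx": 0,"dy": 0,"dz": -0.003,"rx": 0,"ry": 0,"rz": 0,"gripper": 0},
    {"dx": 0,"dy": 0,"dz": 0,"rx": 0,"ry": 0,"rz": 0,"gripper": 0}
  ]
}}

```text
t: 5.5
eef_pos: [491.9, 47.2, 164.5]
tcp_rot: [-1.571, -0.0, -0.5]
ft_force: [0.4, 0.2, -1.5]
opening: 0.224
```

Call:
{"op": "jog_arm", "data": {
  "series": [
    {"dx": 0,"dy": 0,"dz": -0.0015,"rx": 0,"ry": 0,"rz": 0,"gripper": 0},
    {"dx": 0,"dy": 0,"dz": 0,"rx": 0,"ry": 0,"rz": 0,"gripper": 0}
  ]
}}

```text
t: 5.7
eef_pos: [492.6, 46.9, 164.4]
tcp_rot: [-1.57, -0.003, -0.499]
ft_force: [-1.6, -3.5, 14.9]
opening: 0.224
```

It touched at exactly the expected height (TCP 164.4), so the lid is seated. I'll release it, rise, and back off to look.

Call:
{"op": "jog_arm", "data": {
  "series": [
    {"dx": 0,"dy": 0,"dz": 0.001,"rx": 0,"ry": 0,"rz": 0,"gripper": 0.45},
    {"dx": 0,"dy": 0,"dz": 0,"rx": 0,"ry": 0,"rz": 0,"gripper": 0.45},
    {"dx": 0,"dy": 0,"dz": 0,"rx": 0,"ry": 0,"rz": 0,"gripper": 0.45},
    {"dx": 0,"dy": 0,"dz": 0.02,"rx": 0,"ry": 0,"rz": 0,"gripper": 0.45},
    {"dx": 0,"dy": 0,"dz": 0.04,"rx": 0,"ry": 0,"rz": 0,"gripper": 0.45},
    {"dx": 0,"dy": 0,"dz": 0.05,"rx": 0,"ry": 0,"rz": 0,"gripper": 0.45},
    {"dx": -0.02,"dy": -0.035,"dz": 0.02,"rx": 0,"ry": 0,"rz": 0,"gripper": 0.45},
    {"dx": -0.02,"dy": -0.035,"dz": 0.02,"rx": 0,"ry": 0,"rz": 0,"gripper": 0.45},
    {"dx": 0,"dy": 0,"dz": 0,"rx": 0,"ry": 0,"rz": 0,"gripper": 0.45}
  ]
}}

```text
t: 6.6
eef_pos: [450.8, -25.2, 316.4]
tcp_rot: [-1.57, -0.004, -0.502]
ft_force: [0.7, 0.5, 0.1]
opening: 0.449
```

Run:
```python
from h import *
im,T=snap("wrist","w5");np.savez("w5.npz",R=T[0],p=T[1]);print(T[1],env.state()["opening"])
im,_=snap("side","side5")
crop('side5',150,130,160,180,3.3,'side5a')
```

```text
[450.84877736 -25.20296642 316.42176672] 0.4489555741286956
```

View pics/side5a.png

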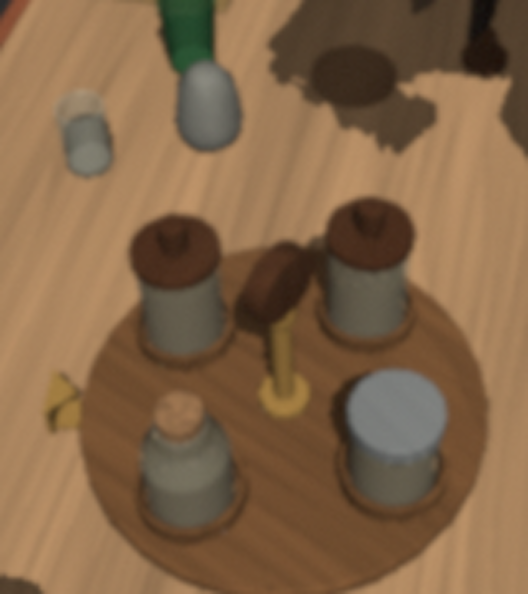

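View pics/w5.png

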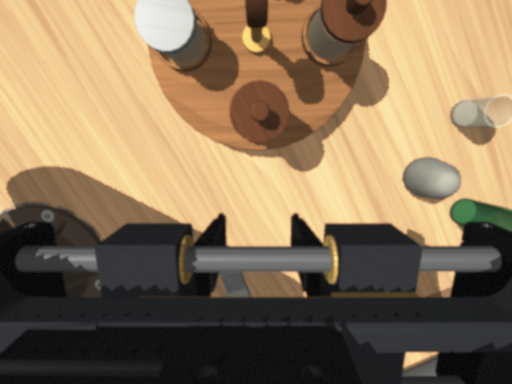

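The lid sits level and low on the jar, like the neighbouring lidded jar. The handle disc appears edge-on at (257,10), so its x axis runs over this jar and the present yaw already suits the grasp. I'll move nearer and measure.

Call:
{"op": "jog_arm", "data": {
  "series": [
    {"dx": 0.018,"dy": 0.034,"dz": 0.01,"rx": 0,"ry": 0,"rz": 0,"gripper": 0.6},
    {"dx": 0.018,"dy": 0.034,"dz": 0.01,"rx": 0,"ry": 0,"rz": 0,"gripper": 0.6},
    {"dx": 0,"dy": 0,"dz": 0,"rx": 0,"ry": 0,"rz": 0,"gripper": 0.6},
    {"dx": 0,"dy": 0,"dz": 0,"rx": 0,"ry": 0,"rz": 0,"gripper": 0.6}
  ]
}}

```text
t: 7.1
eef_pos: [487.8, 46.5, 332.9]
tcp_rot: [-1.572, 0.002, -0.497]
ft_force: [-0.3, 0.4, 0.7]
opening: 0.595
```

Run:
```python
from h import *
im,T=snap("wrist","w6");np.savez("w6.npz",R=T[0],p=T[1]);print(T[1],env.state()["tcp_rot"])
crop('w6',150,0,220,220,2.7,'w6a')
```

```text
[487.81826904  46.47014063 332.9257126 ] [-1.57183114  0.00183578 -0.49809874]
```

View pics/w6a.png

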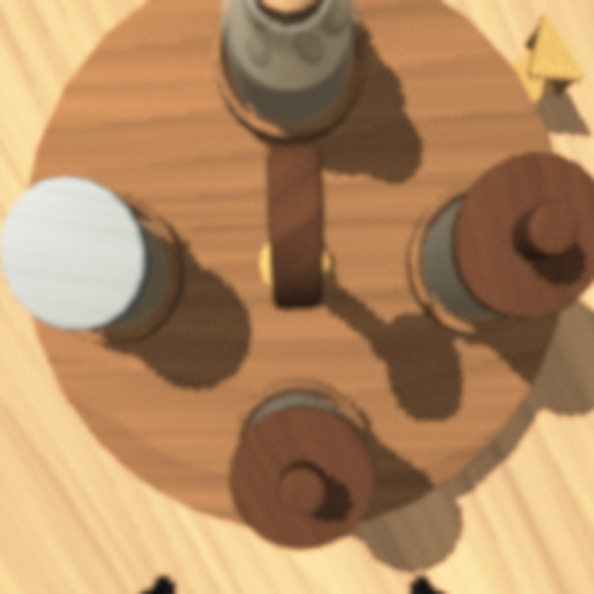

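```bash
cat > m6.py <<'E'
from h import *
from scipy.optimize import least_squares
d=np.load("w6.npz");T=(d["R"],d["p"])
W=lambda u,v,z:onz("wrist",(150+(u+.5)/2.7-.5,(v+.5)/2.7-.5),z,T)
def circ(P,r=None): 
    f=(lambda p:np.hypot(*(P-p[:2]).T)-(r or p[2]));q=least_squares(f,np.r_[P.mean(0),100]);return q.x,np.abs(q.fun).max()
P=np.array([W(u,v,44)[:2] for u,v in [(32,180),(50,125),(85,65),(135,10),(45,345),(80,410),(150,480),(200,510),(540,110),(500,45),(465,5)]]);print("tray",circ(P),circ(P,160))
print("flange",W(295,265,46))
x=T[0][:,0];z=T[0][:,2]
ax=np.array([539.3,138.5])
for p in [(270,160),(323,160),(271,210),(325,210),(274,290),(323,290)]:
  w=W(*p,210);print(p,w[:2],"along jaw",x[:2]@(w[:2]-ax),"along z",z[:2]@(w[:2]-ax))
for n,c,zz in [("our lid",(302,476),159),("knob",(303,489),177),("steel",(73,253),130),("lid1",(530,234),159),("lid1 knob",(551,229),177)]: print(n,W(*c,zz))
print("ptr tip",W(545,14,45),W(580,75,45),W(530,62,45))
# top silhouettes of the handle: rays
for p in [(297,305),(295,145)]:
  o,dd=ray("wrist",(150+(p[0]+.5)/2.7-.5,(p[1]+.5)/2.7-.5),T)
  print("o",o,dd)
E
python3 m6.py
```

```text
tray (array([543.94903706, 141.71934888, 157.69291866]), np.float64(2.061628646947753)) (array([544.82037158, 139.69726532, 100.        ]), np.float64(4.598369113432085))
flange [541.48221061 142.41730407  46.        ]
(270, 160) [542.73883043 163.99942674] along jaw -9.132773583813616 along z 24.054910663357717
(323, 160) [559.21097963 155.06627998] along jaw 9.605734893453915 along z 24.054459820432253
(271, 210) [535.07351766 149.34871684] along jaw -8.886979645859029 along z 7.52192299580833
(325, 210) [552.10507285 140.11424782] along jaw 10.486922938477186 along z 7.523262270774134
(274, 290) [522.78508786 124.75414063] along jaw -7.964893407151066 along z -19.95621134590232
(323, 290) [538.617324   116.17260899] along jaw 10.043475429578393 along z -19.952619792966484
our lid [495.09143735  50.34356943 159.        ]
knob [494.11309472  48.02896879 177.        ]
steel [448.89919216 189.62221926 130.        ]
lid1 [630.38386648  96.32510627 159.        ]
lid1 knob [632.67440019  94.52220808 177.        ]
ptr tip [721.09025933 191.52067907  45.        ] [725.93932894 155.29566156  45.        ] [704.41232686 174.13104183  45.        ]
o [520.40298293 105.29521495 491.49642676] [ 0.02700185  0.03985245 -1.041934  ]
o [520.40298293 105.29521495 491.49642676] [ 0.1260708   0.22852975 -1.09459283]
```

The estimates agree on an axis at about (541.5,141.3): flange (541.5,142.4), midpoint of the opposite lids (540.4,142.4), and the handle mid-line. The jar lies at about -117° and the pointer at about +10°, 185 mm out against the 186 given. I'll move over the handle and descend.

Call:
{"op": "jog_arm", "data": {
  "series": [
    {"dx": 0.018,"dy": 0.032,"dz": 0,"rx": 0,"ry": 0,"rz": 1,"gripper": 0.65},
    {"dx": 0.018,"dy": 0.032,"dz": 0,"rx": 0,"ry": 0,"rz": 0,"gripper": 0.65},
    {"dx": 0.018,"dy": 0.031,"dz": -0.01,"rx": 0,"ry": 0,"rz": 0,"gripper": 0.65},
    {"dx": 0,"dy": 0,"dz": -0.03,"rx": 0,"ry": 0,"rz": 0,"gripper": 0.65},
    {"dx": 0,"dy": 0,"dz": -0.03,"rx": 0,"ry": 0,"rz": 0,"gripper": 0.65},
    {"dx": 0,"dy": 0,"dz": -0.02,"rx": 0,"ry": 0,"rz": 0,"gripper": 0.65},
    {"dx": 0,"dy": 0,"dz": 0,"rx": 0,"ry": 0,"rz": 0,"gripper": 0.65}
  ]
}}

```text
t: 7.85
eef_pos: [540.4, 139.4, 241.2]
tcp_rot: [-1.574, 0.005, -0.483]
ft_force: [-0.8, -1.3, -0.4]
opening: 0.647
```

Run:
```python
from h import *
im,T=snap("wrist","w7");np.savez("w7.npz",R=T[0],p=T[1]);print(T[1],env.state()["tcp_rot"])
im,_=snap("side","side7");crop('side7',150,100,160,190,3,'side7a')
im,_=snap("top","top7");crop('top7',195,135,30,25,20,'top7a')
```

```text
[540.43345139 139.37125535 241.18629176] [-1.57255268  0.00228894 -0.48292282]
```

View pics/w7.png

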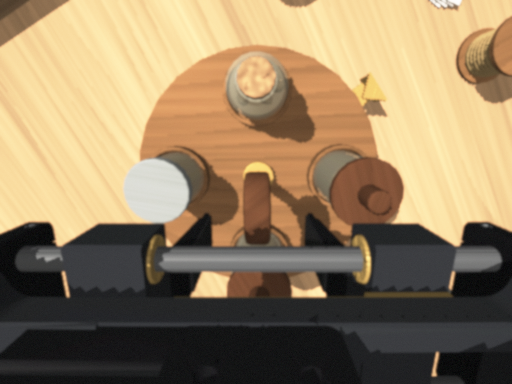

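View pics/side7a.png

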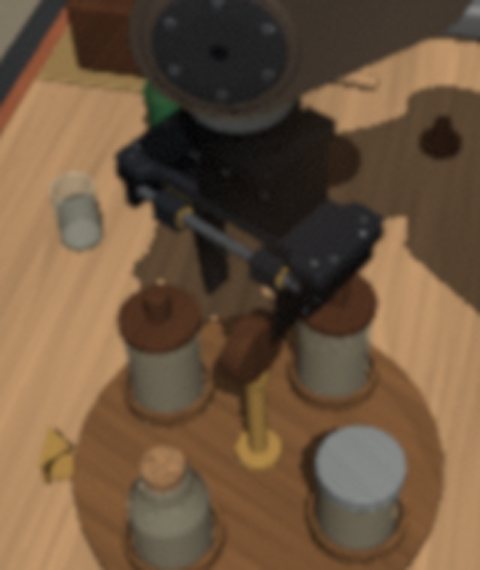

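View pics/top7a.png

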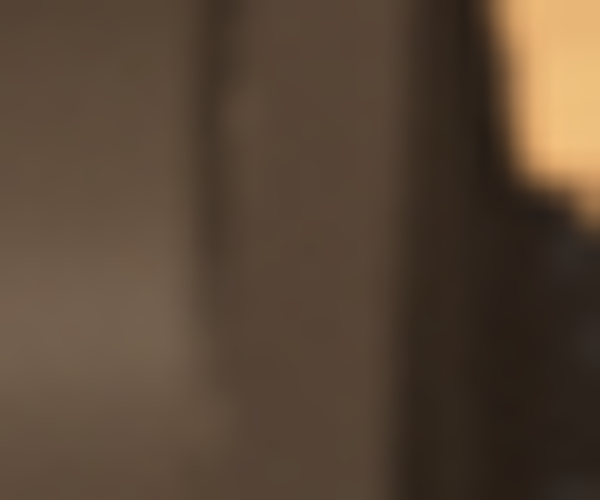

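In the wrist view the handle at x≈257 is centred between the fingers at about 205 and 310. I'll go down and grip.

Call:
{"op": "jog_arm", "data": {
  "series": [
    {"dx": 0.001,"dy": 0.001,"dz": -0.02,"rx": 0,"ry": 0,"rz": 0,"gripper": 0.65},
    {"dx": 0,"dy": 0.001,"dz": -0.02,"rx": 0,"ry": 0,"rz": 0,"gripper": 0.65},
    {"dx": 0,"dy": 0,"dz": -0.016,"rx": 0,"ry": 0,"rz": 0,"gripper": 0.65},
    {"dx": 0,"dy": 0,"dz": 0,"rx": 0,"ry": 0,"rz": 0,"gripper": 0.65},
    {"dx": 0,"dy": 0,"dz": 0,"rx": 0,"ry": 0,"rz": 0,"gripper": 0.3},
    {"dx": 0,"dy": 0,"dz": 0,"rx": 0,"ry": 0,"rz": 0,"gripper": 0.3},
    {"dx": 0,"dy": 0,"dz": 0,"rx": 0,"ry": 0,"rz": 0,"gripper": 0.3},
    {"dx": 0,"dy": 0,"dz": 0,"rx": 0,"ry": 0,"rz": 0,"gripper": 0.3}
  ]
}}

```text
t: 8.8
eef_pos: [543.0, 142.2, 188.8]
tcp_rot: [-1.57, -0.001, -0.482]
ft_force: [-0.4, 0.4, -0.3]
opening: 0.371
```

Run:
```python
from h import *
im,T=snap("wrist","w8");np.savez("w8.npz",R=T[0],p=T[1]);print(T[1],env.state()["tcp_rot"],env.state()["joints"])
```

```text
[542.97146168 142.17921481 188.8371502 ] [-1.57036333e+00 -7.68040957e-04 -4.82129357e-01] [ 1.38498991e-01  4.41943810e-01  1.76089746e+00 -1.17082020e-04
  9.37874770e-01  6.20697394e-01]
```

View pics/w8.png

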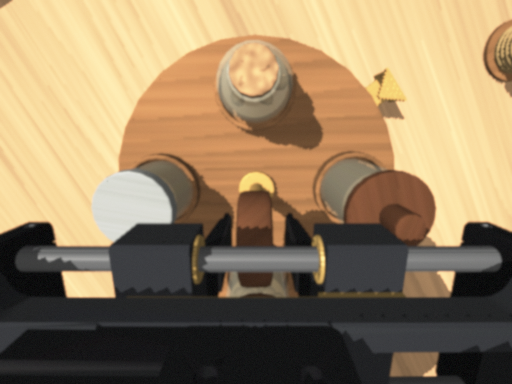

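The handle is about 1.7 mm off towards tool -x. I'll correct that, go 4 mm lower and close.

Call:
{"op": "jog_arm", "data": {
  "series": [
    {"dx": -0.0015,"dy": 0.001,"dz": -0.004,"rx": 0,"ry": 0,"rz": 0,"gripper": 0.3},
    {"dx": 0,"dy": 0,"dz": 0,"rx": 0,"ry": 0,"rz": 0,"gripper": 0.25},
    {"dx": 0,"dy": 0,"dz": 0,"rx": 0,"ry": 0,"rz": 0,"gripper": 0.25}
  ]
}}

```text
t: 9.15
eef_pos: [541.2, 143.2, 184.0]
tcp_rot: [-1.571, 0.0, -0.482]
ft_force: [0.4, -0.8, -0.7]
opening: 0.255
```

Call:
{"op": "jog_arm", "data": {
  "series": [
    {"dx": 0,"dy": 0,"dz": 0,"rx": 0,"ry": 0,"rz": 0,"gripper": 0},
    {"dx": 0,"dy": 0,"dz": 0,"rx": 0,"ry": 0,"rz": 0,"gripper": 0},
    {"dx": 0,"dy": 0,"dz": 0,"rx": 0,"ry": 0,"rz": 0,"gripper": 0},
    {"dx": 0,"dy": 0,"dz": 0,"rx": 0,"ry": 0,"rz": 0,"gripper": 0}
  ]
}}

```text
t: 9.55
eef_pos: [541.3, 143.2, 184.1]
tcp_rot: [-1.571, -0.0, -0.482]
ft_force: [-0.2, 0.6, -1.0]
opening: 0.211
```

Run:
```python
from h import *
im,T=snap("wrist","w9");np.savez("w9.npz",R=T[0],p=T[1]);s=env.state();print(T[1],s["tcp_rot"],s["ft_force"],s["moment"])
crop('w9',90,20,340,240,2.3,'w9a')
```

```text
[541.28962668 143.20826153 184.13517691] [-1.57072663e+00 -4.33137462e-06 -4.82290595e-01] [-0.05999445  1.69763631 -1.46377779] [ 0.1052712  -0.05150634 -0.00329469]
```

View pics/w9a.png

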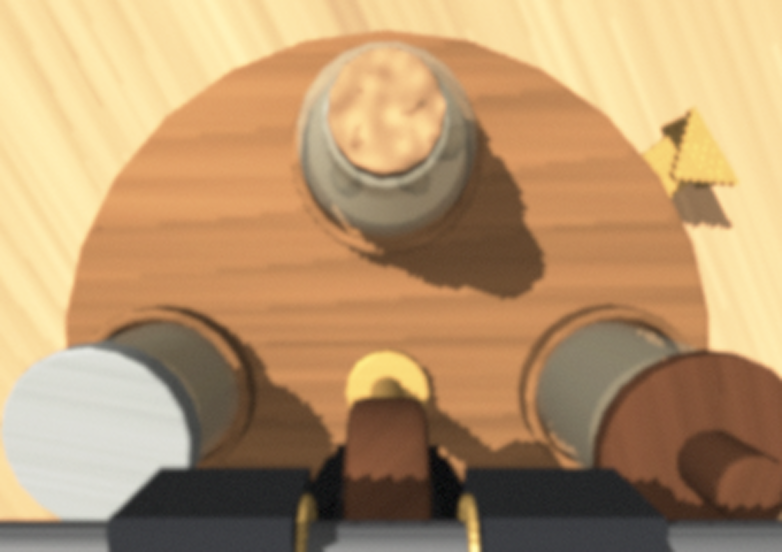

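Gripped: 20 mm opening, with the handle square in the jaws at yaw -0.482. That puts the jar seat direction at about -117.6°. Before turning I'll measure the pointer direction more carefully across views.

```bash
python3 - <<'E'
from h import *
crop('w9',370,55,50,75,8,'p9');crop('w6',330,0,50,60,9,'p6');crop('top0',195,135,40,30,14,'p0');crop('side0',150,230,50,50,10,'ps')
E
python3 -c "
import cv2,numpy as np
a=[cv2.imread('pics/%s.png'%n) for n in('p9','p6')]
h=max(x.shape[0] for x in a);a=[cv2.copyMakeBorder(x,0,h-x.shape[0],0,5,0) for x in a];cv2.imwrite('pics/pa.png',np.hstack(a)[:600,:800]);print(a[0].shape,a[1].shape)"
```

```text
(600, 405, 3) (600, 455, 3)
```

View pics/p9.png

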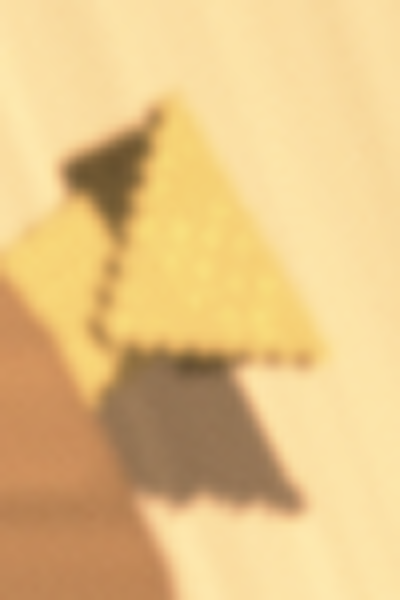

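View pics/p6.png

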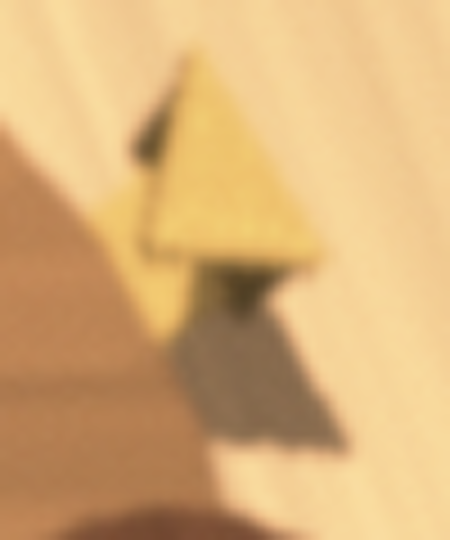

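View pics/p0.png

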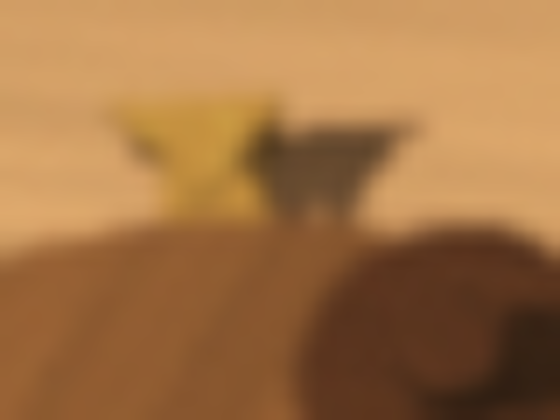

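View pics/ps.png

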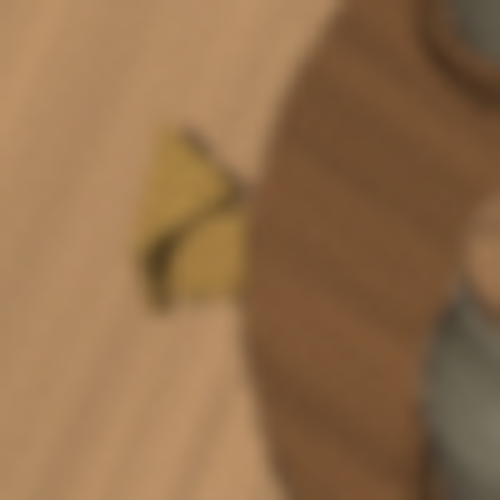

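```bash
cat > m9.py <<'E'
from h import *
V={"w9":[(170,90),(325,358),(98,343)],"w6":[(195,45),(322,257),(146,247)],"top0":[(110,100),(280,98),(205,190)],"side0":[(165,123),(135,255),(243,190)]}
O={"w9":(370,55,8),"w6":(330,0,9),"top0":(195,135,14),"side0":(150,230,10)}
ax={"w9":(542,142),"w6":(542,142),"top0":(539.5,139.5),"side0":(539.5,137.5)}
for n in V:
    x0,y0,f=O[n];T=None;c=n[:-1]
    if n[0]=="w": d=np.load(n+".npz");T=(d["R"],d["p"]);c="wrist"
    P=np.array([onz(c,(x0+(u+.5)/f-.5,y0+(v+.5)/f-.5),45,T)[:2] for u,v in V[n]])
    m=(P[0]+P[1])/2;A=P[2];g=P.mean(0)
    an=lambda v:np.degrees(np.arctan2(v[1],v[0]))
    print(n,P.round(1).tolist(),"edge perp",an(np.array([(P[0]-P[1])[1],-(P[0]-P[1])[0]])).round(2),"apex->mid",an(m-A).round(2))
    for a in (ax[n],(541.5,142.5)): a=np.array(a);print("   axis",a,"mid",an(m-a).round(2),"apex",an(A-a).round(2),np.linalg.norm(m-a).round(1),np.linalg.norm(A-a).round(1))
d=np.load("w9.npz");T=(d["R"],d["p"])
W=lambda u,v,z:onz("wrist",(90+(u+.5)/2.3-.5,20+(v+.5)/2.3-.5),z,T)
from scipy.optimize import least_squares
P=np.array([W(u,v,44)[:2] for u,v in [(66,330),(80,240),(110,180),(170,110),(230,70),(300,42),(385,31),(470,40),(550,75),(610,115),(650,165),(690,235),(706,300)]])
for r in (160,None):
  q=least_squares(lambda p:np.hypot(*(P-p[:2]).T)-(r or p[2]),np.r_[P.mean(0),160]);print("tray9",q.x,np.abs(q.fun).max())
print("flange",W(388,388,46),"L",W(347,388,46),"R",W(430,388,46))
E
python3 m9.py
```

```text
w9 [[720.4, 192.9], [726.7, 153.1], [700.9, 168.6]] edge perp 8.99 apex->mid 11.1
   axis [542 142] mid 9.7 apex 9.5 184.2 161.1
   axis [541.5 142.5] mid 9.52 apex 9.3 184.6 161.5
w6 [[720.9, 192.1], [726.7, 153.9], [701.8, 169.0]] edge perp 8.68 apex->mid 10.35
   axis [542 142] mid 9.68 apex 9.59 184.4 162.0
   axis [541.5 142.5] mid 9.5 apex 9.38 184.8 162.4
top0 [[723.0, 191.4], [727.4, 152.5], [703.7, 166.9]] edge perp 6.48 apex->mid 13.23
   axis [539.5 139.5] mid 9.91 apex 9.47 188.5 166.4
   axis [541.5 142.5] mid 9.11 apex 8.56 186.1 164.0
side0 [[723.9, 154.2], [716.8, 193.9], [696.7, 169.9]] edge perp -169.88 apex->mid 10.09
   axis [539.5 137.5] mid 11.43 apex 11.63 184.6 160.5
   axis [541.5 142.5] mid 10.01 apex 10.0 181.7 157.6
tray9 [540.18062759 140.46001752 160.        ] 2.6566772669104353
tray9 [541.34145082 142.81721845 157.92820607] 1.1361096431087105
flange [541.80689146 142.20488496  46.        ] L [524.08349929 151.4801793   46.        ] R [559.96395451 132.70312155  46.        ]
```

The views agree on a pointer direction of about 9.5°, and on the axis at the TCP within 1 mm. That makes the turn about +127°. I'll start slowly and watch the force.

Call:
{"op": "jog_arm", "data": {
  "series": [
    {"dx": 0,"dy": 0,"dz": 0,"rx": 0,"ry": 0,"rz": 2,"gripper": 0},
    {"dx": 0,"dy": 0,"dz": 0,"rx": 0,"ry": 0,"rz": 4,"gripper": 0},
    {"dx": 0,"dy": 0,"dz": 0,"rx": 0,"ry": 0,"rz": 5,"gripper": 0},
    {"dx": 0,"dy": 0,"dz": 0,"rx": 0,"ry": 0,"rz": 5,"gripper": 0},
    {"dx": 0,"dy": 0,"dz": 0,"rx": 0,"ry": 0,"rz": 5,"gripper": 0},
    {"dx": 0,"dy": 0,"dz": 0,"rx": 0,"ry": 0,"rz": 4,"gripper": 0}
  ]
}}

```text
t: 10.2
eef_pos: [540.7, 143.4, 184.1]
tcp_rot: [-1.571, 0.001, -0.042]
ft_force: [-5.1, 1.9, 0.7]
opening: 0.212
```

Call:
{"op": "jog_arm", "data": {
  "series": [
    {"dx": 0,"dy": 0,"dz": 0,"rx": 0,"ry": 0,"rz": 4,"gripper": 0},
    {"dx": 0,"dy": 0,"dz": 0,"rx": 0,"ry": 0,"rz": 5,"gripper": 0},
    {"dx": 0,"dy": 0,"dz": 0,"rx": 0,"ry": 0,"rz": 5,"gripper": 0},
    {"dx": 0,"dy": 0,"dz": 0,"rx": 0,"ry": 0,"rz": 5,"gripper": 0},
    {"dx": 0,"dy": 0,"dz": 0,"rx": 0,"ry": 0,"rz": 5,"gripper": 0},
    {"dx": 0,"dy": 0,"dz": 0,"rx": 0,"ry": 0,"rz": 5,"gripper": 0},
    {"dx": 0,"dy": 0,"dz": 0,"rx": 0,"ry": 0,"rz": 4,"gripper": 0}
  ]
}}

```text
t: 10.9
eef_pos: [539.9, 143.2, 184.1]
tcp_rot: [-1.57, 0.002, 0.534]
ft_force: [-10.4, -1.0, 3.2]
opening: 0.21
```

Call:
{"op": "jog_arm", "data": {
  "series": [
    {"dx": 0,"dy": 0,"dz": 0,"rx": 0,"ry": 0,"rz": 4,"gripper": 0},
    {"dx": 0,"dy": 0,"dz": 0,"rx": 0,"ry": 0,"rz": 5,"gripper": 0},
    {"dx": 0,"dy": 0,"dz": 0,"rx": 0,"ry": 0,"rz": 5,"gripper": 0},
    {"dx": 0,"dy": 0,"dz": 0,"rx": 0,"ry": 0,"rz": 5,"gripper": 0},
    {"dx": 0,"dy": 0,"dz": 0,"rx": 0,"ry": 0,"rz": 5,"gripper": 0},
    {"dx": 0,"dy": 0,"dz": 0,"rx": 0,"ry": 0,"rz": 5,"gripper": 0},
    {"dx": 0,"dy": 0,"dz": 0,"rx": 0,"ry": 0,"rz": 5,"gripper": 0},
    {"dx": 0,"dy": 0,"dz": 0,"rx": 0,"ry": 0,"rz": 4,"gripper": 0},
    {"dx": 0,"dy": 0,"dz": 0,"rx": 0,"ry": 0,"rz": 3,"gripper": 0}
  ]
}}

```text
t: 11.8
eef_pos: [539.2, 142.4, 184.1]
tcp_rot: [-1.567, 0.003, 1.249]
ft_force: [-13.0, -7.3, 6.0]
opening: 0.209
```

The force has grown to about 15 N because the true axis lies slightly towards -x. I'll shift the command by that amount and finish the turn.

Call:
{"op": "jog_arm", "data": {
  "series": [
    {"dx": -0.001,"dy": 0,"dz": 0,"rx": 0,"ry": 0,"rz": 3,"gripper": 0},
    {"dx": -0.001,"dy": -0.001,"dz": 0,"rx": 0,"ry": 0,"rz": 5,"gripper": 0},
    {"dx": 0,"dy": -0.0005,"dz": 0,"rx": 0,"ry": 0,"rz": 5,"gripper": 0},
    {"dx": 0,"dy": 0,"dz": 0,"rx": 0,"ry": 0,"rz": 5,"gripper": 0},
    {"dx": 0,"dy": 0,"dz": 0,"rx": 0,"ry": 0,"rz": 4,"gripper": 0},
    {"dx": 0,"dy": 0,"dz": 0,"rx": 0,"ry": 0,"rz": 3,"gripper": 0},
    {"dx": 0,"dy": 0,"dz": 0,"rx": 0,"ry": 0,"rz": 2,"gripper": 0},
    {"dx": 0,"dy": 0,"dz": 0,"rx": 0,"ry": 0,"rz": 1,"gripper": 0},
    {"dx": 0,"dy": 0,"dz": 0,"rx": 0,"ry": 0,"rz": 0,"gripper": 0}
  ]
}}

```text
t: 12.7
eef_pos: [539.1, 141.7, 184.1]
tcp_rot: [-1.57, -0.0, 1.734]
ft_force: [-1.1, 1.5, -1.0]
opening: 0.209
```

Run:
```python
from h import *
im,T=snap("wrist","w10");np.savez("w10.npz",R=T[0],p=T[1]);s=env.state();print(T[1],s["tcp_rot"],s["ft_force"],s["moment"],s["joints"])
im,_=snap("side","side10");crop('side10',150,130,160,180,3.3,'side10a')
im,_=snap("top","top10");crop('top10',155,135,120,120,5,'top10a')
```

```text
[539.10356917 141.69429291 184.12128908] [-1.57042684e+00 -1.83641828e-04  1.73356928e+00] [-0.82231142  2.10070279  0.51501159] [0.19127586 0.13892513 0.07638335] [ 1.38435891e-01  4.42839578e-01  1.77419759e+00  2.18633638e-04
  9.24929341e-01 -1.59526505e+00]
```

View pics/w10.png

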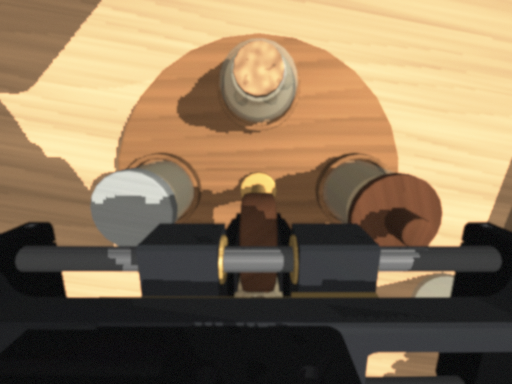

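View pics/side10a.png

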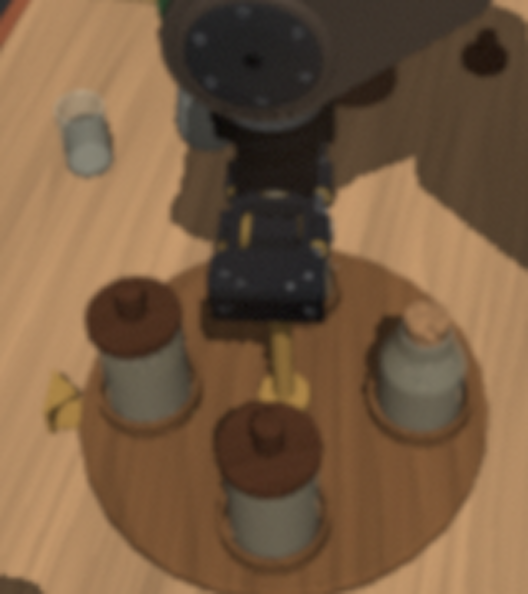

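View pics/top10a.png

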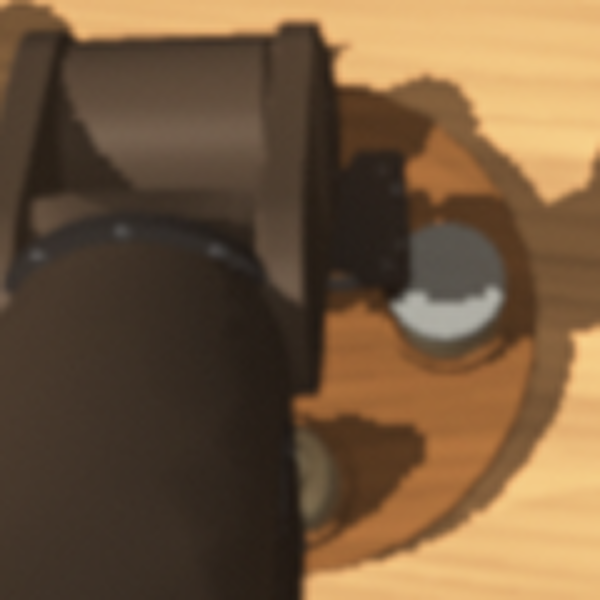

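Our jar, at (135,315) in the side crop, now stands at the pointer at (62,400), and the force has dropped to about 2 N. I'll check the jar's angle by measurement.

```bash
python3 - <<'E'
from h import *
S=lambda u,v:(150+(u+.5)/3.3-.5,130+(v+.5)/3.3-.5)
an=lambda v:np.degrees(np.arctan2(v[1],v[0]))
from scipy.optimize import least_squares
def cc(pts,z,r):
    P=np.array([onz("side",S(*p),z)[:2] for p in pts]);q=least_squares(lambda p:np.hypot(*(P-p).T)-r,P.mean(0));return q.x,np.abs(q.fun).max()
our=cc([(87,315),(100,291),(135,278),(165,287),(183,315)],159,35);print("our",our)
l1=cc([(215,447),(230,418),(268,402),(308,420),(322,450)],159,35);print("lid1",l1)
print("knob our",onz("side",S(131,292),177)," l1",onz("side",S(268,422),177),"cork",onz("side",S(428,318),154))
print("flange",onz("side",S(284,391),46))
# before-pose check of side bias with known wrist values
o=cc([(327,235),(340,210),(370,198),(400,210),(413,237)],159,35);print("our before (wrist 494.5,49)",o)
l=cc([(130,252),(145,227),(175,216),(205,227),(220,252)],159,35);print("lid1 before (wrist 631.5,95.4)",l)
m=np.array([720.4,174])
for a in ((539.5,137.5),(541,141.5),onz("side",S(284,391),46)[:2]): print(an(our[0]-np.array(a)),an(m-np.array(a)),np.linalg.norm(our[0]-np.array(a)))
E
python3 -c "
from h import *
crop('side10',155,195,70,80,8,'s10p');crop('w10',80,20,340,240,2.3,'w10a')"
```

```text
our (array([638.03811931, 171.20604731]), np.float64(1.8183367115476514))
lid1 (array([520.16458597, 255.31715022]), np.float64(1.2007533948431544))
knob our [640.37625558 163.05653083 177.        ]  l1 [521.53429003 246.22655451 177.        ] cork [434.6034058  125.95908914 154.        ]
flange [540.19854163 137.13060668  46.        ]
our before (wrist 494.5,49) (array([488.4200059 ,  60.20760858]), np.float64(2.8129368180824628))
lid1 before (wrist 631.5,95.4) (array([627.61356081, 107.89753491]), np.float64(2.3808995690217856))
18.883816793602275 11.407353471763109 104.14345194422698
17.020795850615993 10.26830579801024 101.48322938530896
19.202138616354944 11.563183868260005 103.60366120475405
```

View pics/s10p.png

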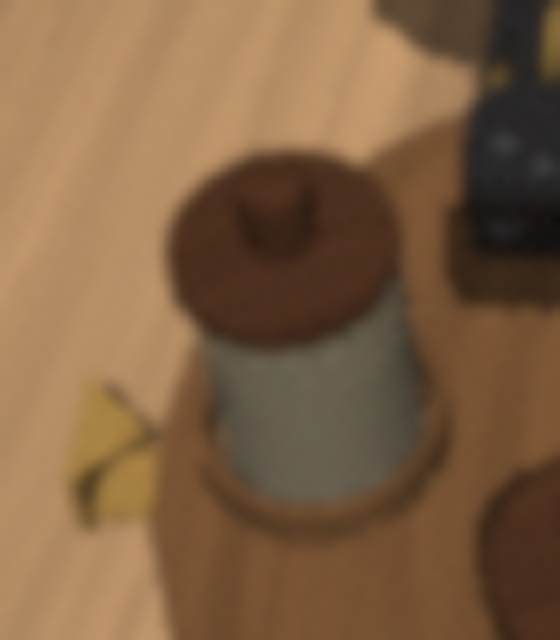

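View pics/w10a.png

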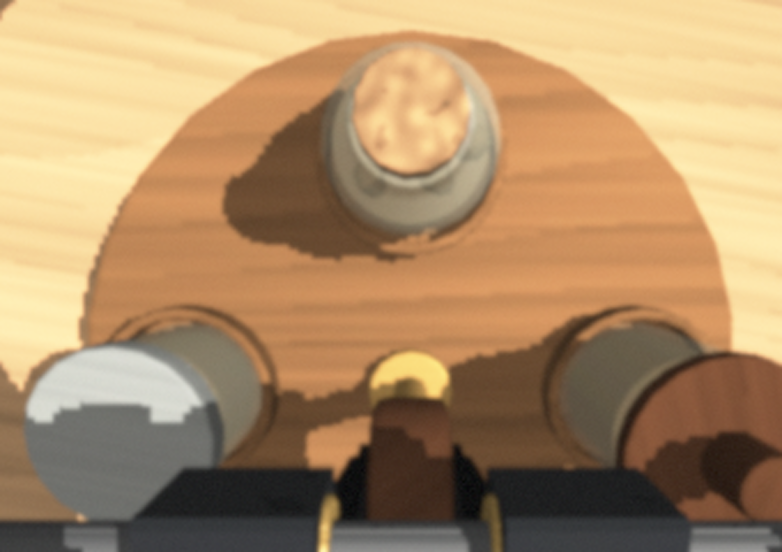

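Run:
```python
from h import *
S=lambda u,v:(150+(u+.5)/3.3-.5,130+(v+.5)/3.3-.5)
an=lambda v:np.degrees(np.arctan2(v[1],v[0]))
from scipy.optimize import least_squares
def cc(pts,z,r):
    P=np.array([onz("side",S(*p),z)[:2] for p in pts]);q=least_squares(lambda p:np.hypot(*(P-p).T)-r,P.mean(0));return q.x
our=cc([(87,315),(100,291),(135,278),(165,287),(183,315)],149,35);l1=cc([(215,447),(230,418),(268,402),(308,420),(322,450)],149,35)
o=cc([(327,235),(340,210),(370,198),(400,210),(413,237)],149,35);l=cc([(130,252),(145,227),(175,216),(205,227),(220,252)],149,35)
print("after our,l1",our,l1,"before",o,l)
# rotation between before/after from vector our-l1
print("rot of our-l1 vector",an(our-l1)-an(o-l))
# centre consistent with both: c + R(o-c)=our
for th in (127,):
    t=np.radians(th);R=np.array([[np.cos(t),-np.sin(t)],[np.sin(t),np.cos(t)]])
    for a,b in((o,our),(l,l1)): print("centre",np.linalg.solve(np.eye(2)-R,b-R@a))
c=np.array([540.2,137.1]);m=np.array([720.4,174])
for c in (c,np.array([539.4,140])):print(an(our-c),an(m-c),np.linalg.norm(our-c),"before",an(o-c))
d=np.load("w10.npz");T=(d["R"],d["p"])
W=lambda u,v,z:onz("wrist",(80+(u+.5)/2.3-.5,20+(v+.5)/2.3-.5),z,T)
f=W(411,388,46);P=np.array([W(u,v,44)[:2] for u,v in [(90,330),(110,240),(150,170),(200,110),(270,62),(340,38),(410,32),(480,38),(560,68),(640,130),(690,200),(720,260),(729,310)]])
q=least_squares(lambda p:np.hypot(*(P-p[:2]).T)-p[2],np.r_[P.mean(0),160]);print("flange",f,"tray",q.x)
```

```text
after our,l1 [641.76129369 163.54733669] [522.06590266 248.90903478] before [489.83684888  50.88178035] [631.16309672  99.28138426]
rot of our-l1 vector 125.60048839421461
centre [537.71258416 145.08792552]
centre [539.31370238 146.89828229]
14.596091118827507 11.572615196824193 104.94835869675595 before -120.29073117220888
12.955018095589146 10.638766609506765 105.03481094504333 before -119.08065002369844
flange [540.49437903 142.43558915  46.        ] tray [539.31096651 142.05548014 156.10915188]
```

The angle checks agree. The jar is at about 10.2° by forward turn and 10.1° by bias-corrected side view, the seat is at 9.3°, and the pointer is at about 9.6°, so the difference is around 1 mm at the jar. I'll take one last look at the whole bench before handing in.

View pics/side10.png

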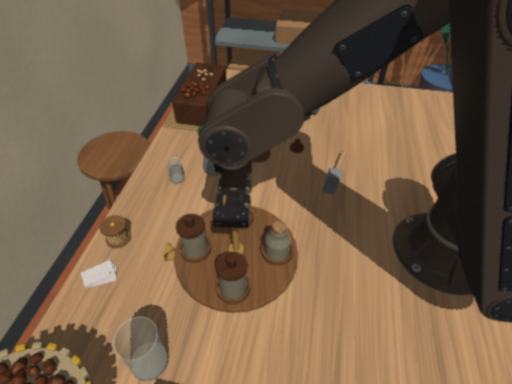

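Call:
{"op": "jog_arm", "data": {
  "series": [
    {"dx": 0,"dy": 0,"dz": 0,"rx": 0,"ry": 0,"rz": 0,"gripper": 0},
    {"dx": 0,"dy": 0,"dz": 0,"rx": 0,"ry": 0,"rz": 0,"gripper": 0}
  ]
}}

```text
t: 13.05
eef_pos: [539.1, 141.7, 184.1]
tcp_rot: [-1.57, -0.0, 1.734]
ft_force: [-2.4, 1.7, -0.1]
opening: 0.21
```

The bench is as it was: small lid at (297,145), brush at (333,178), the visible jars standing in their seats, and our jar at the pointer. I'm handing it in.

```bash
python3 -c "
from cell import env
print(env.job_done()); print(env.state()['t'])"
```

```text
the job is handed in; nothing more can be done
None
the job is handed in; nothing more can be done
```

The open jar is closed with the mid lid and stands at the brass pointer, and the gripper is still holding the handle there. I handed the job in at about 13 s.

- **Lid:** it met the rim at the expected height (TCP 164.4 mm, about 15 N). Later pictures show it level and low on the jar.
- **Turn:** I gripped the handle across its 20 mm thickness and turned the carousel by +127°. The wrist force reached about 15 N partway because the turning axis was 1–2 mm off my estimate. I corrected for that, and it ended at about 3 N.
- **Position at the pointer:** the handle puts the jar's seat at 9.3° and the jar itself at about 10.2°. The pointer is at about 9.6°, so the jar is roughly 1 mm off at its 105 mm radius.
- **Check that disagreed:** the raw side view put the jar 2–3° past the pointer. That view was about 3 mm off in x and y when tested on the jar's known earlier position. Corrected for that, it gave 10.1°.
- **Everything else:** the jars I could see stand in their seats. The small lid, brush and other visible things have not moved. The arm hid the large lid and the stone in the last picture, but it never went near them low down.

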